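Park the hot steam-pot lid with the lid lifter

ROBOT

A 6-joint arm with a two-finger parallel gripper is mounted at the origin on the work surface. World frame = base frame: x ahead of the robot, y to its left, z up, the work surface at z = 0. Lengths are in m, angles in rad, forces in N, time in s.
With the tool pointing down it reaches from about 0.4 to 0.825 m from the base axis. Payload 7 kg.
Tool frame: the origin (TCP) lies at the very end of the fingers, on their centre line; the grasp point (between the pads) lies 19 mm behind it; z points along the fingers, x is the direction in which the jaws open and shut, and the axes are right-handed (so a half turn about z gives the same grasp; the last joint's range is limited). The gripper opens to 88 mm and grips with 3 to 60 N. Pads are 19 mm wide; open, the fingers measure 130 mm over their backs; the gripper's body (78 mm by 193 mm) begins 47 mm behind the grasp point.
Start: joints at [1.449, 0.359, 0.012, 0, -1.224, -0.288], TCP at [0.269, 0.619, 0.227] pointing down, gripper open.
Joint ranges: [-3.07, 3.07], [-1.43, 2.12], [-1.02, 1.25], [-3.03, 1.67], [-3.05, -0], [-3.03, 3.03]. Speed limits (rad/s): [2.39, 2.39, 3.01, 3.14, 3.14, 3.14].

INTERFACE

Orientations are given as [roll, pitch, yaw] about the fixed x, y, z axes, in that order (R = Rz(yaw) Ry(pitch) Rx(roll)).
In Python, from station import telemetry, grab_frame, arm, regions_of, pinpoint gives the robot as it stands. The module is installed in compiled form; this text tells all that it offers.
- The arm moves only by the shell command python3 -m inch 'ROWS' [FORCE]. ROWS is text: rows parted by semicolons, each of 7 numbers parted by spaces: the opening, from 0 (shut) to 1 (fully open), then the shift along the world's x, y, z in cm, then the turn, a rotation vector about the world's x, y, z in degrees. A call has 1 to 12 rows; each row is the pose to reach, as a shift and turn from the pose measured when the call began; what a row does not reach only later rows make up. A row lasts 1/8 s, in which the tool goes at most 62.5 mm and 10.7 degrees, less where a joint would pass 70% of its speed; a pose out of reach is approached as far as the arm can. A call with a gripper value outside its range is refused whole. The fingers move at their own pace and stop on an object; FORCE is the grip in N (left out, the last holds). Time passes only in rows, so rows that repeat a pose let the fingers close. It gives the time, the measured TCP pose, the force and the opening at its end, in the units of the state.
- telemetry.get_state(): the state, without advancing time (a new reading comes with each control period).
- grab_frame(name): name is "scene" or "top"; returns a dict with "pixels" (480x640x3 uint8, red, green, blue), "fx", "fy", "cx", "cy" (pixels), "dist_coeffs" ([k1, k2, p1, p2, k3] as OpenCV has them; the pictures are not rectified), "R" (3x3) and "t" (3): a world point X has camera coordinates R X + t. Camera axes: x right, y down, z forward; pixel columns grow to the right and rows downward; lengths in m; the calibration is good to about 2 mm. A picture is of the moment at which its call begins. There is no depth.
- arm.job_done(): hands the job in, once; it reports no verdict.
Trained networks look in the newest picture that a camera, given by its name, has taken for a name from the list of things; names that differ only in an ending like _2 or _b are one class to them, and where a whole thing is asked for, a point or a joint stands for the part that bears it (a point fixed in the world has none). Each returns a list of dicts, best first, with "p" (0 to 1); they miss things now and then, are a little off and sometimes report something else, mostly with a low value. They report only what shows in the picture. A call takes as long as a camera call. They do not tell look-alikes from the thing itself.
- regions_of(camera, name): "pixels" (480x640 bool, what is visible of it) and "bbox" ([left, top, right, bottom] in pixels, round what is visible of it).
- pinpoint(camera, name): "location" ([column, row] in pixels: a listed point, or the origin of a listed thing).
The state is a dict: "t": time; "q": joint angles; "qd": joint speeds; "joint_efforts": joint torques, N m; "eef_pos": TCP position; "ee_rot": TCP orientation; "force": force on the tool from outside, world axes, zero at the start; "moment": the same for the moment, N m; "width": finger opening in m.
Only numpy, scipy, OpenCV 4.12 (cv2) and the standard library are available. Lean on these libraries where they do the work, as an engineer would, in place of code of your own. Each camera call takes 0.05 s, during which the arm holds its last target. There are 200 camera calls.

TASK

The lid of the steam pot is hot: take the forked lid lifter from its stand, hook it under the lid's loop, lift the lid off keeping it level, and set it down gently, flat on the middle of the wooden pressing block, whose pillar may have been left at any height. Then unhook the lifter and put it back in its stand as it was. Touch the lid only with the lifter, and leave the iron, mug and pin box alone.

Things in the scene. Friction and masses are not known exactly. Their poses are not given: they have to be found in the camera images.
- lifter_grip (a point): Middle of the lid lifter's dark wood handle, the place to grip. Handle 80 mm long, 26 deep, 16 thick across y: grip it across y, fingers pointing down along the shank. It leans back 40 degrees from vertical, top towards -x: foot to handle end runs along (-0.643, 0, 0.766). In the stand its axes are x level along the prongs, away from the robot, z up. The handle ends 40 mm past this point
- lifter: The whole lifter (0.13 kg), axes as lifter_grip; origin midway between the bends of its two steel prongs, on their centre line, 145 mm down the shank from lifter_grip, which is at (-93, 0, 111) mm. Prongs: 6 mm round, at y -12 and +12 mm; from the bend each runs 16 mm along +x, then slopes up, 12 mm forward and 12 mm up, to its tip
- stand: Fixed aluminium stand of the lifter: base plate 125 x 90 x 6 mm, a post about 80 mm high with an 14 mm slot, open upward, in which the shank leans, and a front lip 24 mm high that stops the prong tips. Origin on the shelf, x the way the prongs point, z up. The lifter's origin rests 9 mm above it. The lifter comes out straight up (40 mm clears) and goes back straight down
- lid: Loose round steel lid 126 mm across, 4 thick, with a plug 100 across and 8 deep below; 0.22 to 0.45 kg. Origin at the plug's underside centre, z up. Over the middle stands a rectangular loop of 8 mm bar; its level top bar lies along y, centre line 48 mm above the origin (36 above the lid's top), 56 mm clear between the legs, opening 32 high. Hung by the bar's middle it stays level
- steamer: Fixed steam pot on a white hot plate 156 mm across. Steel pot 120 across, rim 105 mm up; the lid sits with its origin 97 mm up. Origin on the shelf under its centre, x away from the robot. A fixed rack of 8 mm rods, 320 mm up, spans 80 mm in front (-x) to 95 behind, 170 wide, on two rear posts: get in and out at the front, tool leaning back
- rest: Fixed stand of the pressing block: grey base 130 x 130 x 10 mm, steel pillar, wooden block 110 x 110 x 25 mm centred on it. The block's top is anywhere from 60 to 90 mm above the shelf; this is not reported: see or feel it. The pillar is stiff and does not yield to the lid. Origin on the shelf under the block's middle, z up
- iron: Bystander: turquoise plastic iron with steel sole, about 270 x 105 x 130 mm, origin under its middle
- mug: Bystander: matte grey ceramic mug with white collar stays, 80 mm across, 90 mm high, origin under its middle
- pinbox: Bystander: clear acrylic pin box with a flap, 92 x 132 x 50 mm, origin under its middle
Not all that is in view belongs to the job. What is shaped like the lifter but red is not meant.

How it is judged:
On the way, in this order (a step that is already met when the one before it is completed fails the run):
1. the lid hangs on the lifter, clear of the pot (contact force between lid and lifter above 1 N and contact force between lid and steamer below 0.05 N and z of lid in the frame of steamer above 0.105 m and angle between lid's own z axis and vertical below 0.25 rad), for 0.2 s.
2. the lid lies flat on the middle of the block, free of the lifter (contact force between lid and rest above 1 N and contact force between lid and lifter below 0.05 N and horizontal distance between lid and rest below 0.025 m and angle between lid's own z axis and vertical below 0.06 rad), for 0.2 s.
At the end, for the whole second after the job is handed in: The lid lies at rest on the pressing block, its centre within 25 mm of the block's middle and level within 3 degrees; the lifter is back at rest in its stand, its fork within 20 mm of its place and leaning as before within 7 degrees (contact force between lid and rest above 1 N and horizontal distance between lid and rest below 0.025 m and angle between lid's own z axis and vertical below 0.06 rad and linear speed of each of lid, lifter below 0.02 m/s and contact force between lifter and stand above 0.3 N and distance between lifter and stand below 0.022 m and angle between lifter's own z axis and vertical below 0.12 rad); the robot touches nothing.
It fails at once if the lid is tipped more than 20 degrees (angle between lid's own z axis and vertical above 0.35 rad).
It fails at once if the robot touches the hot lid itself (contact force between any of the fingers, the arm and lid above 0.3 N).
It fails at once if the lid is dropped or pressed hard on the block (over 20 N) (contact force between lid and rest above 20 N).
It fails at once if a bystander is moved (distance of any of iron, mug, pinbox from where it was at the start of the episode above 0.02 m).
It also fails if it takes over 72 s, if anything falls off the work surface, if the arm or the gripper's body presses on something with over 40 N, if the wrist force passes 120 N, or if a joint passes its speed limit or range.

## Working session

There is one attempt and no reset: what is moved stays moved. The work goes in short steps, Python scripts to look and compute and a shell command to move; the robot and the scene stay as the last step left them, time stands still between calls to the robot, and variables do not carry over. Pictures are saved under pics/ and viewed, about 8 in all and at most 12, crops included, and the job is handed in when it is done.

```bash
mkdir -p pics
cat > h.py <<'E'
import numpy as np, cv2
from station import telemetry, grab_frame, arm, regions_of, pinpoint
def save(f,n,box=None,s=1):
    im=f["pixels"][:,:,::-1]
    if box: im=im[box[1]:box[3],box[0]:box[2]]
    if s!=1: im=cv2.resize(im,None,fx=s,fy=s,interpolation=cv2.INTER_CUBIC)
    cv2.imwrite("pics/"+n,im)
def K(f): return np.array([[f["fx"],0,f["cx"]],[0,f["fy"],f["cy"]],[0,0,1.]])
def ray(f,uv):
    p=cv2.undistortPoints(np.array([[uv]],float),K(f),np.array(f["dist_coeffs"],float))[0,0]
    R=np.array(f["R"]);t=np.array(f["t"])
    return -R.T@t, R.T@np.array([p[0],p[1],1])
def atz(f,uv,z):
    c,d=ray(f,uv); return c+d*(z-c[2])/d[2]
def proj(f,X):
    R=np.array(f["R"]);t=np.array(f["t"],float)
    return cv2.projectPoints(np.array(X,float).reshape(-1,3),cv2.Rodrigues(R)[0],t,K(f),np.array(f["dist_coeffs"],float))[0][:,0]
def tri(f1,u1,f2,u2):
    c1,d1=ray(f1,u1);c2,d2=ray(f2,u2)
    d1=d1/np.linalg.norm(d1);d2=d2/np.linalg.norm(d2)
    s=np.linalg.lstsq(np.stack([d1,-d2],1),c2-c1,rcond=None)[0]
    a=c1+s[0]*d1;b=c2+s[1]*d2
    return (a+b)/2,np.linalg.norm(a-b)
E
python3 - <<'E'
from h import *
np.set_printoptions(precision=3,suppress=True)
fs={c:grab_frame(c) for c in("scene","top")}
for c in fs: save(fs[c],c+"0.png"); print(c,ray(fs[c],(320,240)))
for n in["lifter_grip","lifter","stand","lid","steamer","rest","iron","mug","pinbox"]:
    r={c:pinpoint(c,n) for c in fs}
    print(n,{c:[(np.round(x["location"]),round(x["p"],2)) for x in r[c][:3]] for c in r})
    if r["scene"] and r["top"]: 
        for a in r["scene"][:2]:
            for b in r["top"][:2]: print("   ",*tri(fs["scene"],a["location"],fs["top"],b["location"]))
print(telemetry.get_state())
E
```

```text
scene (array([ 1.211, -1.008,  1.091]), array([-0.427,  0.61 , -0.668]))
top (array([ 0.451, -0.115,  1.428]), array([ 0.073, -0.006, -0.997]))
lifter_grip {'scene': [(array([274., 239.]), 0.76), (array([245., 252.]), 0.71)], 'top': [(array([311., 293.]), 0.91), (array([378., 280.]), 0.82), (array([279., 217.]), 0.38)]}
    [ 0.415 -0.104  0.016] 0.0029112560410515195
    [ 0.482 -0.239  0.151] 0.07601918858634775
    [ 0.384 -0.134 -0.022] 0.08861180473359294
    [ 0.453 -0.266  0.11 ] 0.003112998236508182
lifter {'scene': [(array([292., 206.]), 0.63), (array([265., 300.]), 0.58)], 'top': [(array([379., 246.]), 0.96), (array([256., 315.]), 0.71)]}
    [ 0.549 -0.23   0.285] 0.06090836725241683
    [0.361 0.042 0.023] 0.013713024486821076
    [ 0.539 -0.286  0.002] 0.011147426728948143
    [ 0.286  0.052 -0.457] 0.10585153889346466
stand {'scene': [(array([267., 302.]), 0.96), (array([344., 255.]), 0.42)], 'top': [(array([382., 245.]), 0.63)]}
    [ 0.544 -0.291  0.   ] 0.002084392276580692
    [ 0.615 -0.221  0.165] 0.18990077289676377
lid {'scene': [(array([345., 228.]), 0.95)], 't
[... 447 characters left out ...]
001551313437422068
mug {'scene': [(array([434., 235.]), 0.83)], 'top': [(array([193., 165.]), 0.93)]}
    [ 0.761  0.232 -0.025] 0.008665738558254721
pinbox {'scene': [(array([344., 332.]), 0.79)], 'top': [(array([370., 164.]), 0.95)]}
    [ 0.763 -0.256  0.004] 0.00034629222380831357
{'t': 1.0, 'q': array([ 1.449,  0.359,  0.012,  0.   , -1.224, -0.288]), 'qd': array([-0.   ,  0.   , -0.001, -0.   ,  0.   ,  0.   ]), 'joint_efforts': array([ -0.001, -58.239,  29.331,   7.002,   0.012,  -0.   ]), 'eef_pos': array([0.269, 0.619, 0.227]), 'ee_rot': array([ 3.142,  0.   , -1.981]), 'force': array([-0.397,  0.202, -0.23 ]), 'moment': array([-0.06 , -0.022, -0.062]), 'width': 0.08739166045825092}
```

View pics/scene0.png

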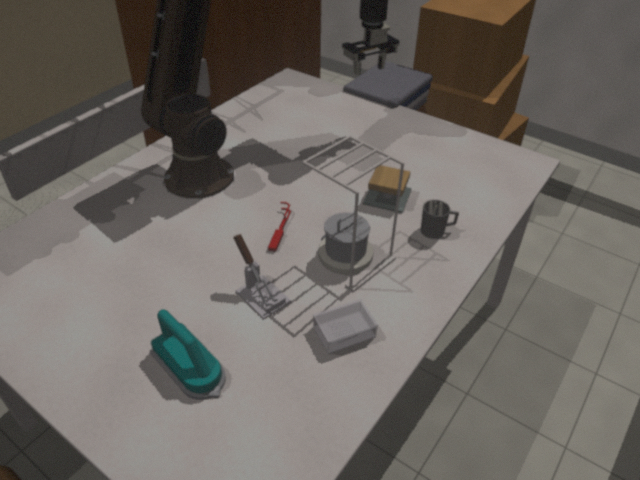

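View pics/top0.png

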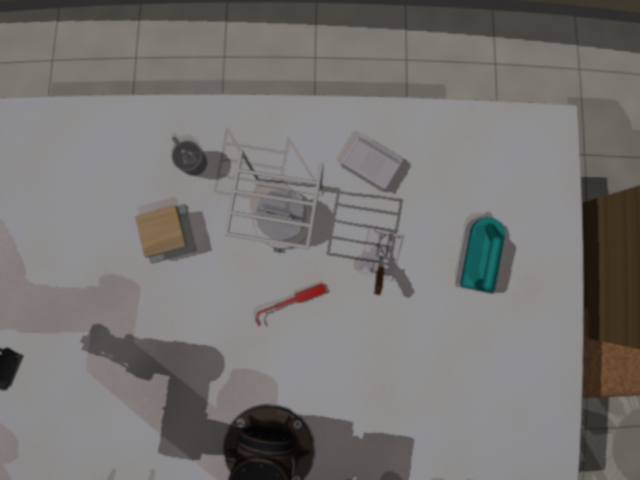

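The scene view shows the dark-handled lifter in its stand (handle about 245,252; stand 267,300). A red look-alike lies at 280,228. The pot is under the rack at 345,235, and the block is at 390,180. The lifter candidates are the dark handle at top (378,280) and the red one at top (311,293). The dark wood one in the stand fits the description, so I'll confirm it with an enlarged crop.

Run:
```python
from h import *
f=grab_frame("top"); save(f,"topc.png",(130,115,410,325),2.8)
f=grab_frame("scene"); save(f,"scenec.png",(220,130,430,320),3.1)
```

```text
(no output)
```

View pics/topc.png

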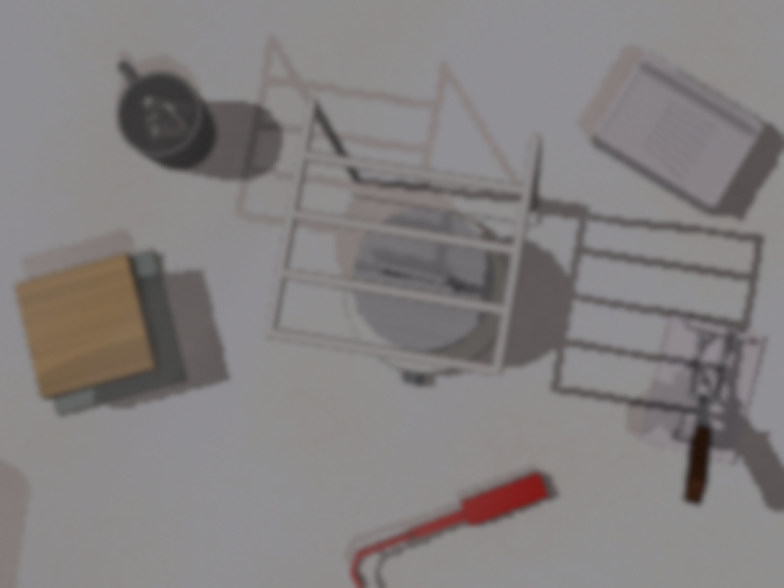

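View pics/scenec.png

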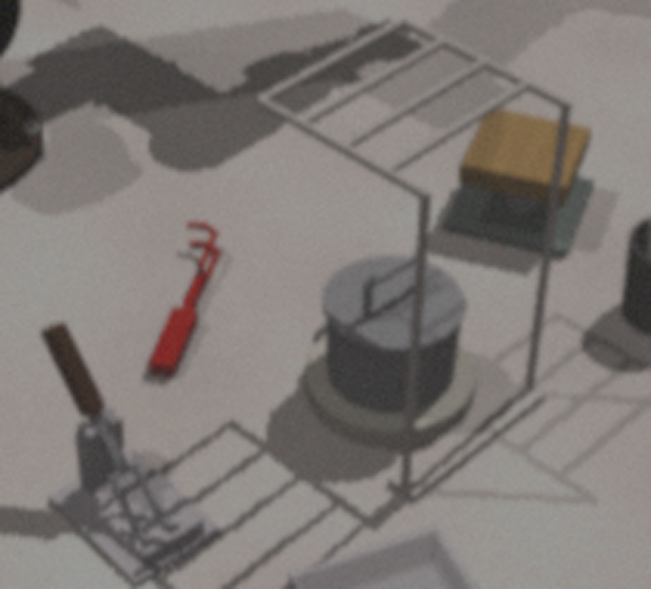

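Confirmed: the lifter with the dark wood handle is in the stand at crop (697,465) in the top view and (75,370) in the scene view. The red one lies loose. Next I'll measure the yaws and heights from these corners.

Run:
```python
from h import *
np.set_printoptions(precision=3,suppress=True)
ft=grab_frame("top");fs=grab_frame("scene")
T=lambda p:(130+p[0]/2.8-.3,115+p[1]/2.8-.3); S=lambda p:(220+p[0]/3.1-.3,130+p[1]/3.1-.3)
def t(n,a,b): 
    X,e=tri(ft,T(a),fs,S(b)); print(n,X,round(e,4)); return X
B=[t("block"+k,a,b) for k,a,b in [("A",(15,287),(590,128)),("B",(127,253),(565,188)),("C",(155,368),(460,160)),("D",(42,398),(480,112))]]
print("mean",np.mean(B,0))
fl=t("rackFL",(270,338),(403,22)); fr=t("rackFR",(500,371),(263,97)); t("rackRR",(530,187),(427,196))
a=atz(ft,T((270,338)),.32);b=atz(ft,T((500,371)),.32);print(a,b,np.linalg.norm(a-b))
d=(a-b)/np.linalg.norm(a-b); x=np.array([d[1],-d[0],0]); print("yaw",np.degrees(np.arctan2(x[1],x[0])),"steamer",(a+b)/2+.084*x)
# handle ends
h=t("handle top",(694,500),(52,327)); l=t("handle low",(702,428),(95,412)); print(h-l)
print(t("grip",(698,465),(75,370)))
# loop bar at z .145
for p in[(375,262),(470,288)]: print("bar",atz(ft,T(p),.145))
t("barL",(375,262),(425,262));t("barR",(470,288),(368,282))
for c,f in(("top",ft),("scene",fs)):
  for n in("lid","rest","lifter_grip","lifter"):
    print(c,n,[(np.round(r["location"],1),round(r["p"],2)) for r in pinpoint(c,n)[:3]])
m=[r for r in regions_of("top","lid")][:1]
print([r["bbox"] for r in m])
```

```text
blockA [0.601 0.351 0.08 ] 0.0047
blockB [0.632 0.246 0.08 ] 0.0013
blockC [0.529 0.215 0.087] 0.0033
blockD [0.496 0.318 0.075] 0.0071
mean [0.565 0.283 0.08 ]
rackFL [0.54  0.073 0.318] 0.0049
rackFR [ 0.519 -0.097  0.325] 0.0055
rackRR [ 0.669 -0.11   0.301] 0.0288
[0.538 0.072 0.32 ] [ 0.517 -0.099  0.32 ] 0.17148358700074512
yaw -7.082322484302609 steamer [ 0.611 -0.024  0.32 ]
handle top [ 0.423 -0.26   0.147] 0.0045
handle low [ 0.482 -0.275  0.095] 0.0024
[-0.06   0.015  0.052]
grip [ 0.452 -0.267  0.12 ] 0.0034
[ 0.452 -0.267  0.12 ]
bar [0.619 0.013 0.145]
bar [ 0.598 -0.069  0.145]
barL [0.619 0.013 0.133] 0.0035
barR [ 0.602 -0.066  0.153] 0.0119
top lid [(array([279.7, 215.6]), 0.66)]
top rest [(array([169.8, 234.8]), 0.84)]
top lifter_grip [(array([309.7, 292.4]), 0.73), (array([380.1, 278.2]), 0.58)]
top lifter [(array([382.8, 244.6]), 0.74), (array([258.1, 316. ]), 0.73)]
scene lid [(array([342.1, 229.1]), 0.79)]
scene rest [(array([386.3, 198.1]), 0.57)]
scene lifter_grip [(array([272.5, 238.4]), 0.91), (array([245.2, 247.4]), 0.89), (array([388.8, 194.9]), 0.21)]
scene lifter [(array([265.8, 300.4]), 0.96), (array([289.6, 205.3]), 0.71)]
[[255.3, 190.0, 308.4, 239.0]]
```

```bash
cat >> h.py <<'E'
from scipy.spatial.transform import Rotation as Ro
def Rt(yaw,lean=40):
    """tool orientation holding the lifter with its frame at yaw (deg)"""
    y,l=np.radians(yaw),np.radians(lean)
    z=np.array([np.sin(l)*np.cos(y),np.sin(l)*np.sin(y),-np.cos(l)]); x=np.array([np.sin(y),-np.cos(y),0])
    return np.stack([x,np.cross(z,x),z],1)
def delta(pos,yaw,lean=40):
    s=telemetry.get_state(); R0=Ro.from_euler("xyz",s["ee_rot"]).as_matrix()
    print("shift cm",np.round((np.array(pos)-s["eef_pos"])*100,2),"turn",np.round(np.degrees(Ro.from_matrix(Rt(yaw,lean)@R0.T).as_rotvec()),1))
def tcp_for_lifter(P,yaw,slip=0.,lean=40):
    """TCP for lifter origin at P (slip: grasp point distance above lifter_grip along the shank)"""
    return np.array(P)-(0.1447+slip-0.019)*Rt(yaw,lean)[:,2]
E
python3 - <<'E'
from h import *
u=Rt(-14.5)[:,2]; g=np.array([.452,-.267,.12])+.019*u
print(g,g+[-.04,.01,.12]); delta(g+[-.04,.01,.12],-14.5)
E
```

```text
[ 0.46382395 -0.27005788  0.10544516] [ 0.42382395 -0.26005788  0.22544516]
shift cm [ 15.49 -87.91  -0.11] turn [-13.  -37.9   8.6]
```

```bash
python3 -m inch '1 5 -3 3 0 0 0;1 10 -6 6 0 0 0;1 14 -10 9 0 0 0;1 16 -16 10 0 0 0;1 16 -22 10 0 0 0;1 16 -28 10 0 0 0;1 16 -34 10 0 0 0;1 16 -40 10 0 0 0;1 16 -46 10 0 0 0;1 16 -52 10 0 0 0;1 16 -58 10 0 0 0;1 16 -62 10 0 0 0' 15; python3 -c "
from h import *
delta([.424,-.26,.225],-14.5)"
```

```text
t: 3.15
eef_pos: [0.4284, -0.0031, 0.3271]
ee_rot: [-3.141, 0.001, -1.981]
force: [0.9, 0.3, -0.2]
width: 0.0877
shift cm [ -0.44 -25.69 -10.21] turn [-13.1 -37.8   8.6]
```

```bash
python3 -m inch '1 0 -5 0 -2 -6 1;1 0 -10 0 -4 -12 3;1 0 -15 0 -6 -18 4;1 0 -20 0 -8.5 -25 6;1 -0.4 -25 -3 -11 -32 7;1 -0.4 -25.7 -7 -13 -37.8 8.6;1 -0.4 -25.7 -10.2 -13 -37.8 8.6;1 -0.4 -25.7 -10.2 -13 -37.8 8.6;1 -0.4 -25.7 -10.2 -13 -37.8 8.6'
python3 - <<'E'
from h import *
delta([.464,-.27,.105],-14.5)
f=grab_frame("top"); a=f["pixels"]; g=grab_frame("scene")["pixels"]
im=np.hstack([cv2.resize(a[180:340,300:460],(400,400)),cv2.resize(g[170:330,180:340],(400,400))])
cv2.imwrite("pics/pre.png",im[:,:,::-1])
E
```

```text
t: 4.28
eef_pos: [0.4237, -0.265, 0.2285]
ee_rot: [-2.451, 0.008, -1.819]
force: [0.7, -0.6, -0.1]
width: 0.0874
shift cm [  4.03  -0.5  -12.35] turn [-0.5 -0.3 -0.3]
```

View pics/pre.png

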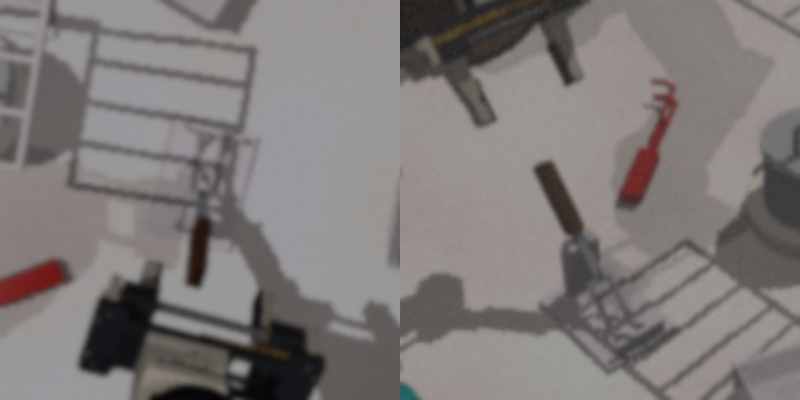

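```bash
python3 -m inch '1 1 -0.1 -3 0 0 0;1 2 -0.2 -6 0 0 0;1 3 -0.4 -9 0 0 0;1 4 -0.5 -12.3 0 0 0;1 4 -0.5 -12.3 0 0 0;1 4 -0.5 -12.3 0 0 0' 10
python3 - <<'E'
from h import *
delta([.464,-.27,.105],-14.5)
f=grab_frame("top"); a=f["pixels"]; g=grab_frame("scene")["pixels"]
im=np.hstack([cv2.resize(a[220:320,330:430],(400,400)),cv2.resize(g[190:310,190:310],(400,400))])
cv2.imwrite("pics/pre2.png",im[:,:,::-1])
E
```

```text
t: 5.12
eef_pos: [0.4356, -0.2699, 0.1452]
ee_rot: [-2.497, 0.036, -1.795]
force: [-0.4, -0.4, 0.3]
width: 0.0875
shift cm [ 2.84 -0.01 -4.02] turn [-2.7 -2.5 -1.7]
```

View pics/pre2.png

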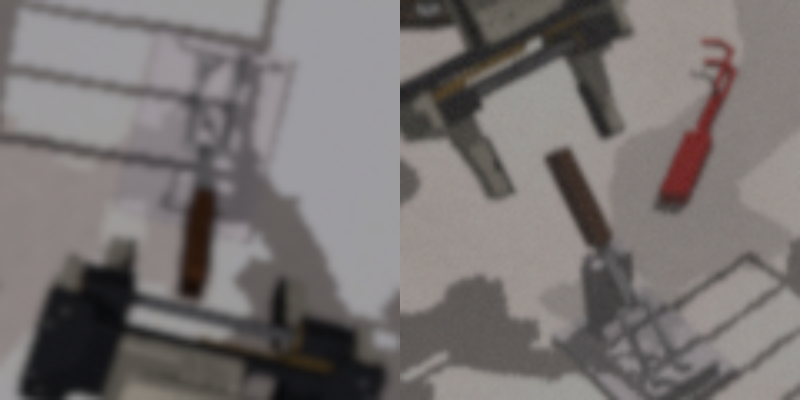

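The fingers straddle the handle line. The handle runs at left crop (197,240), with the fingers at (120,255) and (280,300). The arm stopped about 5 cm short with no contact force, so I'll check the joints.

```bash
python3 -m inch '1 0.5 0 -1 0 0 0;1 0.5 0 -1 0 0 0'
python3 - <<'E'
from h import *
s=telemetry.get_state(); print(s["q"],s["qd"])
delta([.464,-.27,.105],-14.5)
E
```

```text
t: 5.48
eef_pos: [0.4358, -0.2683, 0.1415]
ee_rot: [-2.504, 0.037, -1.794]
force: [0.5, 0.2, -0.5]
width: 0.0877
[-0.17254509 -0.08637559 -1.01605649  0.16202399 -0.00295933  1.34581227] [-0.00143403  0.0025897   0.00050069 -0.00105992 -0.00040591  0.00340114]
shift cm [ 2.82 -0.17 -3.65] turn [-2.9 -2.9 -1.8]
```

```bash
S='python3 -c "
from h import *
s=telemetry.get_state();print(s[\"q\"].tolist(),s[\"eef_pos\"].tolist(),s[\"ee_rot\"].tolist(),file=open(\"log.txt\",\"a\"))"'
eval "$S"; python3 -m inch '1 -1 0 4 0 0 0;1 -2 0.5 8 0 0 0;1 -2 0.5 8 0 0 0'; eval "$S"
python3 -m inch '1 2 3 5 8 8 -8;1 4 6 10 16 16 -16;1 4 6 10 16 16 -16'; eval "$S"
python3 -m inch '1 2 2 3 8 8 8;1 4 4 5 16 16 16;1 4 4 5 16 16 16'; eval "$S"; cat log.txt
```

```text
t: 5.85
eef_pos: [0.4171, -0.2635, 0.2257]
ee_rot: [-2.497, 0.037, -1.794]
force: [-0.5, -0.3, 0.5]
width: 0.0876
t: 6.22
eef_pos: [0.4599, -0.2023, 0.3297]
ee_rot: [-2.859, 0.195, -2.118]
force: [0.2, -0.1, -1.6]
width: 0.0878
t: 6.6
eef_pos: [0.5025, -0.1624, 0.379]
ee_rot: [3.035, 0.326, -1.934]
force: [-0.6, -0.4, -1.5]
width: 0.0875
[-0.1725450885537336, -0.08637559090624598, -1.0160564878722254, 0.16202399227764833, -0.002959327983053038, 1.3458122653211435] [0.43579967475338854, -0.2682745734881369, 0.14148771302232324] [-2.504327064557491, 0.037109737762833106, -1.7942171613594409]
[-0.1551978892374071, -0.2784764523395009, -0.8603060579125638, 0.03278150433091134, -0.343616513351876, 1.463656296170721] [0.4171004641493566, -0.2635119742054067, 0.2257469193623035] [-2.4969036252507317, 0.037056795722445246, -1.7935829734288449]
[-0.04655712692195341, -0.181995991513783, -0.39528686049193434, -0.034283168328522684, -1.0176843311525736, 1.0552459953865472] [0.4599496162211692, -0.2022868887175481, 0.3296676207873696] [-2.859392513790474, 0.19455232094789254, -2.1181896354819703]
[-0.20661353191794504, 0.13677883730243862, 0.14533363044067588, -0.33803983594876663, -1.6345178030587244, 1.4198851316920276] [0.5025081066865184, -0.16236808945102357, 0.37902584011107854] [3.0349861580059514, 0.32584510198539074, -1.933525492436164]
```

```bash
cat > kin.py <<'E'
import numpy as np, itertools
from scipy.optimize import least_squares
from scipy.spatial.transform import Rotation as Ro
D=[[[1.449,.359,.012,0,-1.224,-.288],[.269,.619,.227],[3.1416,0,-1.981]]]
for l in open("log.txt"):
    v=np.array([float(x) for x in l.replace("["," ").replace("]"," ").replace(","," ").split()]); D.append([v[:6],v[6:9],v[9:]])
E=lambda a,t:Ro.from_euler(a,t).as_matrix()
def fk(q,P,s):
    h,L2,e,L3,d,T=P[:6]; C=Ro.from_rotvec(P[6:9]).as_matrix()
    A=E("z",q[0]);B=A@E("y",q[1]);F=B@E("y",-q[2]);G=F@E("x",s[0]*q[3])@E("y",-q[4]);H=G@E("x",s[1]*q[5])
    return np.array([0,0,h])+B@[0,0,L2]+F@[L3,0,e]+G@[T,d,0], H@C
def err(P,s):
    r=[]
    for q,p,a in D:
        x,R=fk(q,P,s); r+=list((x-p)*5)+list((R-E("xyz",a)).ravel())
    return np.array(r)
best=None
C0=E("xyz",D[0][2])
for s in itertools.product((1,-1),(1,-1)):
    P0=np.array([.3,.45,0,.45,-.19,.2,0,0,0])
    P0[6:]=Ro.from_matrix(fk(D[0][0],P0,s)[1].T@C0).as_rotvec()
    f=least_squares(err,P0,args=(s,))
    if best is None or f.cost<best[0]: best=(f.cost,f.x,s)
cost,P,S=best
lo=np.array([-3.07,-1.43,-1.02,-3.03,-3.05,-3.03]);hi=np.array([3.07,2.12,1.25,1.67,0,3.03])
def ik(p,R,n=60,seed=0):
    g=np.random.default_rng(seed);out=[]
    def f(q):
        x,Q=fk(q,P,S); return np.r_[(x-p)*5,(Q-R).ravel()]
    for i in range(n):
        r=least_squares(f,g.uniform(lo,hi),bounds=(lo,hi))
        if r.cost<1e-5 and not any(np.abs(r.x-o).max()<.03 for o in out): out.append(r.x)
    return out
E
python3 - <<'E'
from h import *; from kin import *
np.set_printoptions(precision=3,suppress=True)
print(cost,P,S)
for nm,p,yaws in(("grasp",[.452,-.267,.12],[-14.5]),("pot",[.611-.093,-.024+.012,.26],[-7,-14]),("potout",[.611-.25,-.024+.03,.28],[-7]),("block",[.565-.09,.28,.25],[0,15,30])):
  for yw in yaws:
   for fl in(1,-1):
    R=Rt(yw)@np.diag([fl,fl,1]); print(nm,yw,fl); [print("   ",o) for o in ik(np.array(p)+.019*R[:,2],R)]
E
```

```text
3.699643424194688e-06 [ 0.199  0.601  0.     0.464 -0.192  0.378  0.     1.571  0.   ] (-1, -1)
grasp -14.5 1
grasp -14.5 -1
pot -7 1
pot -7 -1
pot -14 1
pot -14 -1
potout -7 1
potout -7 -1
block 0 1
block 0 -1
block 15 1
block 15 -1
block 30 1
block 30 -1
```

```bash
cat > t.py <<'E'
from h import *; from kin import *
np.set_printoptions(precision=3,suppress=True)
def ik2(p,R,n=150,seed=0):
    g=np.random.default_rng(seed);out=[];best=(9,)
    def f(q):
        x,Q=fk(q,P,S); return np.r_[(x-p)*3,(Q-R).ravel()]
    for i in range(n):
        r=least_squares(f,g.uniform(lo,hi),bounds=(lo,hi),max_nfev=60)
        if r.cost<best[0]: x,Q=fk(r.x,P,S); best=(r.cost,r.x,(x-p)*1e3,np.degrees(Ro.from_matrix(Q@R.T).as_rotvec()))
        if r.cost<2e-5 and not any(np.abs(r.x-o).max()<.05 for o in out): out.append(r.x)
    return out,best
def show(nm,p,R):
    o,b=ik2(np.array(p),R); print(nm,"best",*b)
    for x in o: print("    ",x)
E
cat > t1.py <<'E'
from t import *
for q,p,a in D[1:3]: show("known",p,E("xyz",a))
for nm,p,yw in(("grasp",[.452,-.267,.12],-14.5),("pot",[.611-.093,-.024+.012,.26],-7),("block",[.475,.28,.25],0)):
    R=Rt(yw); show(nm,np.array(p)+.019*R[:,2],R)
E
time python3 t1.py
```

```text
known best 5.7123082150525415e-31 [-0.173 -0.086 -1.017  0.165 -0.002  1.344] [ 0.  0. -0.] [ 0. -0.  0.]
     [-0.173 -0.086 -1.017  0.165 -0.002  1.344]
known best 1.6286145092224563e-31 [-0.155 -0.278 -0.861  0.033 -0.343  1.464] [0. 0. 0.] [-0. -0.  0.]
     [-0.155 -0.278 -0.861  0.033 -0.343  1.464]
grasp best 0.0008355464334840433 [-0.22   0.055 -0.807 -0.499 -0.     2.045] [-1.555 -5.762 -4.693] [ 0.771 -0.813  0.797]
pot best 0.005084293124861853 [ 2.566 -1.43  -1.02   0.515 -2.569 -0.77 ] [-25.569   4.913  19.887] [-0.676  0.194 -0.583]
block best 0.00018660684398099137 [ 1.019 -0.079 -1.02   1.239 -0.614 -0.501] [1.673 2.477 3.59 ] [-0.227  0.45  -0.19 ]
real	0m9.898s
user	0m10.399s
sys	0m0.056s
```

```bash
cat > t2.py <<'E'
from t import *
rot=lambda y:np.array([np.cos(np.radians(y)),np.sin(np.radians(y)),0])
def tab(nm,gripf,yaws,leans,z):
    print(nm,"cols yaw",yaws)
    for l in leans:
        row=[]
        for y in yaws:
            R=Rt(y,l); p=gripf(y)+[0,0,z]; _,b=ik2(p+.019*R[:,2],R,40)
            row.append("%5.0f/%4.1f"%(np.linalg.norm(b[2]),np.linalg.norm(b[3])))
        print(l,row)
pot=np.array([.611,-.024,0])
tab("pot",lambda y:pot-.101*rot(y),[-25,-15,-7,0,10,25],[20,30,40,50,60],.26)
tab("grasp",lambda y:np.array([.452,-.267,0]),[-20,-14.5,-9],[25,30,35,40,45,55],.12)
E
time python3 t2.py
```

```text
pot cols yaw [-25, -15, -7, 0, 10, 25]
20 ['    0/ 0.0', '    0/ 0.0', '    0/ 0.0', '    0/ 0.0', '    0/ 0.0', '    0/ 0.0']
30 ['    0/ 0.0', '    0/ 0.0', '    0/ 0.0', '    0/ 0.0', '    0/ 0.0', '    0/ 0.0']
40 ['   14/ 1.6', '   24/ 0.6', '   27/ 1.0', '   19/ 2.7', '    1/ 0.1', '    0/ 0.0']
50 ['   19/ 3.0', '   22/ 2.2', '   43/ 5.4', '   59/ 6.8', '   20/ 3.5', '    0/ 0.0']
60 ['   22/ 2.4', '    3/ 0.4', '   18/ 2.4', '   20/ 2.7', '    1/ 0.2', '    0/ 0.0']
grasp cols yaw [-20, -14.5, -9]
25 ['    3/ 0.6', '    0/ 0.0', '    0/ 0.0']
30 ['   15/ 3.0', '    6/ 1.4', '    0/ 0.0']
35 ['   21/ 4.7', '   10/ 2.3', '    0/ 0.0']
40 ['   20/ 3.4', '    8/ 1.4', '    0/ 0.0']
45 ['    7/ 1.1', '    0/ 0.0', '    0/ 0.0']
55 ['    0/ 0.0', '    0/ 0.0', '    0/ 0.0']
real	0m28.020s
user	0m28.482s
sys	0m0.060s
```

```bash
cat > t3.py <<'E'
from t import *
import sys
rot=lambda y:np.array([np.cos(np.radians(y)),np.sin(np.radians(y)),0])
def gp(o,y,z): return np.array([o[0],o[1],z])-.0*rot(y)
pot=np.array([.611,-.024]); blk=np.array([.565,.283])
def pts(yp,yb): return [("grasp",np.array([.452,-.267,.12]),-14.5),("gup",np.array([.452,-.267,.17]),-14.5),
 ("preentry",np.r_[pot,.229]-.2*rot(yp),yp),("entry",np.r_[pot,.229]-.101*rot(yp),yp),("lift",np.r_[pot,.265]-.101*rot(yp),yp),("back",np.r_[pot,.27]-.23*rot(yp),yp),
 ("blk",np.r_[blk,.232]-.101*rot(yb),yb)]
for lean in (24,28,32):
  for nm,p,y in pts(-9,0)+pts(-9,20)[-1:]+pts(-9,40)[-1:]:
    R=Rt(y,lean); o,b=ik2(p+.019*R[:,2],R,80)
    print(lean,nm,y,"err %.0f %.1f"%(np.linalg.norm(b[2]),np.linalg.norm(b[3])),*[str(x) for x in o])
E
python3 t3.py
```

```text
24 grasp -14.5 err 0 0.0 [-0.135  0.055 -0.895  0.233 -0.209  1.235]
24 gup -14.5 err 0 0.0 [-0.125 -0.026 -0.791  0.136 -0.393  1.327]
24 preentry -9 err 0 0.0 [ 0.777 -0.363 -1.009  0.511 -0.733  0.287] [ 2.504 -1.394 -0.937  0.277 -2.384 -0.923]
24 entry -9 err 0 0.0 [ 0.519 -0.137 -0.857  0.489 -0.572  0.518]
24 lift -9 err 0 0.0 [ 0.535 -0.173 -0.777  0.425 -0.681  0.584]
24 back -9 err 0 0.0 [ 0.934 -0.488 -0.954  0.458 -0.955  0.241] [ 2.424 -1.26  -0.899  0.287 -2.272 -0.862]
24 blk 0 err 0 0.0 [ 1.11  -0.026 -0.783  0.593 -0.709  0.025]
24 blk 20 err 0 0.0 [ 0.994 -0.099 -0.813  0.473 -0.566  0.561]
24 blk 40 err 0 0.0 [ 0.823 -0.086 -0.663  0.093 -0.579  1.379]
28 grasp -14.5 err 3 0.6
28 gup -14.5 err 0 0.0 [-0.126 -0.05  -0.881  0.232 -0.261  1.234]
28 preentry -9 err 0 0.0 [ 2.461 -1.35  -1.005  0.326 -2.321 -0.873]
28 entry -9 err 0 0.0 [ 0.498 -0.166 -0.961  0.681 -0.472  0.349]
28 lift -9 err 0 0.0 [ 0.539 -0.206 -0.873  0.569 -0.593  0.447]
28 back -9 err 0 0.0 [ 2.36  -1.208 -0.966  0.344 -2.191 -0.798]
28 blk 0 err 0 0.0 [ 1.112 -0.045 -0.869  0.755 -0.661 -0.128]
28 blk 20 err 0 0.0 [ 0.974 -0.129 -0.92   0.666 -0.461  0.39 ]
28 blk 40 err 0 0.0 [ 0.829 -0.116 -0.734  0.135 -0.472  1.335]
32 grasp -14.5 err 9 2.0
32 gup -14.5 err 1 0.1 [-0.185 -0.068 -1.02   0.507 -0.071  1.007]
32 preentry -9 err 10 1.3
32 entry -9 err 7 0.9
32 lift -9 err 0 0.0 [ 0.51  -0.233 -0.972  0.758 -0.498  0.288]
32 back -9 err 3 0.3
32 blk 0 err 0 0.0 [ 1.093 -0.058 -0.948  0.939 -0.623 -0.29 ]
32 blk 20 err 2 0.2
32 blk 40 err 0 0.0 [ 0.83  -0.143 -0.814  0.204 -0.352  1.266]
```

```bash
cat >> h.py <<'E'
LEAN=24; SL=.008
def tcp(o,yaw,lean=None,sl=None):
    """TCP for lifter origin o, lifter at yaw, tool leaning LEAN (shank at 40)"""
    sl=SL if sl is None else sl; y=np.radians(yaw); r=-.093-.643*sl
    return np.array(o)+[r*np.cos(y),r*np.sin(y),.111+.766*sl]+.019*Rt(yaw,LEAN)[:,2]
def go(o,yaw): p=tcp(o,yaw); print(np.round(p,3)); delta(p,yaw,LEAN)
E
python3 - <<'E'
from t import *; import h
y=np.radians(-14.5); O=np.array([.452+.093*np.cos(y),-.267+.093*np.sin(y),.009]);print("lifter origin",O)
for nm,o,yw in(("grasp",O,-14.5),("gup",O+[0,0,.1],-14.5),("pre",[.611-.06,-.024+.01,.118],-9),("entry",[.611-.01,-.024,.118],-9),("lift",[.601,-.024,.155],-9),("back",[.5,-.01,.16],-9),("blk",[.557,.283,.121],5),("blkout",[.49,.277,.105],5)):
    a,b=ik2(h.tcp(o,yw),Rt(yw,24),80); print(nm,np.linalg.norm(b[2]),*[str(x) for x in a])
h.delta(h.tcp(O+[-.01,0,.13],-14.5),-14.5,24); h.delta(h.tcp(O,-14.5),-14.5,24)
E
```

```text
lifter origin [ 0.542 -0.29   0.009]
grasp 1.0477500027681816e-13 [-0.131  0.036 -0.891  0.216 -0.233  1.249]
gup 7.850462293418876e-14 [-0.12  -0.107 -0.7    0.101 -0.565  1.364]
pre 1.4220500840710912e-13 [ 0.651 -0.268 -0.937  0.497 -0.665  0.405]
entry 1.5242880049291584e-13 [ 0.532 -0.158 -0.855  0.478 -0.597  0.521]
lift 1.2615865182791723e-13 [ 0.548 -0.194 -0.774  0.417 -0.708  0.585]
back 5.647850449853784e-14 [ 0.834 -0.439 -0.914  0.447 -0.907  0.335] [ 2.467 -1.306 -0.863  0.29  -2.362 -0.882]
blk 1.2412670766236365e-13 [ 1.1   -0.064 -0.798  0.573 -0.689  0.137]
blkout 1.6653345369377348e-13 [ 1.265 -0.152 -0.918  0.599 -0.729 -0.044]
shift cm [ -5.8  -10.53 -14.03] turn [-26.4 -22.9   1.2]
shift cm [ -4.8  -10.53 -27.03] turn [-26.4 -22.9   1.2]
```

```bash
python3 -m inch '1 -1.5 -3 0 -6 -5 0;1 -3 -6 -3 -12 -10 0.5;1 -4.5 -9 -7 -18 -16 0.8;1 -5.8 -10.5 -10 -26.4 -22.9 1.2;1 -5.8 -10.5 -14 -26.4 -22.9 1.2;1 -5.8 -10.5 -14 -26.4 -22.9 1.2;1 -5.8 -10.5 -14 -26.4 -22.9 1.2'; python3 -c "
from h import *
go([.542,-.29,.009],-14.5)"
```

```text
t: 7.48
eef_pos: [0.4462, -0.2678, 0.2408]
ee_rot: [-2.722, -0.0, -1.823]
force: [0.3, 0.5, 0.6]
width: 0.0875
[ 0.454 -0.267  0.109]
shift cm [  0.82   0.04 -13.2 ] turn [ 0.   0.1 -0. ]
```

```bash
python3 -m inch '1 0.3 0 -4 0 0 0;1 0.8 0 -9 0 0 0;1 0.8 0 -12 0 0 0;1 0.8 0 -13.2 0 0 0;1 0.8 0 -13.2 0 0 0;1 0.8 0 -13.2 0 0 0' 10
python3 - <<'E'
from h import *
go([.542,-.29,.009],-14.5); print(telemetry.get_state()["q"])
f=grab_frame("top"); a=f["pixels"]; g=grab_frame("scene")["pixels"]
im=np.hstack([cv2.resize(a[220:320,330:430],(400,400)),cv2.resize(g[190:310,190:310],(400,400))])
cv2.imwrite("pics/pre3.png",im[:,:,::-1])
E
```

```text
t: 8.22
eef_pos: [0.4561, -0.2683, 0.1103]
ee_rot: [-2.72, -0.0, -1.823]
force: [0.2, -0.4, 0.6]
width: 0.0873
[ 0.454 -0.267  0.109]
shift cm [-0.16  0.09 -0.15] turn [ 0.1  0.2 -0. ]
[-0.13159845  0.03510616 -0.88791434  0.21617466 -0.23376707  1.24984811]
```

View pics/pre3.png

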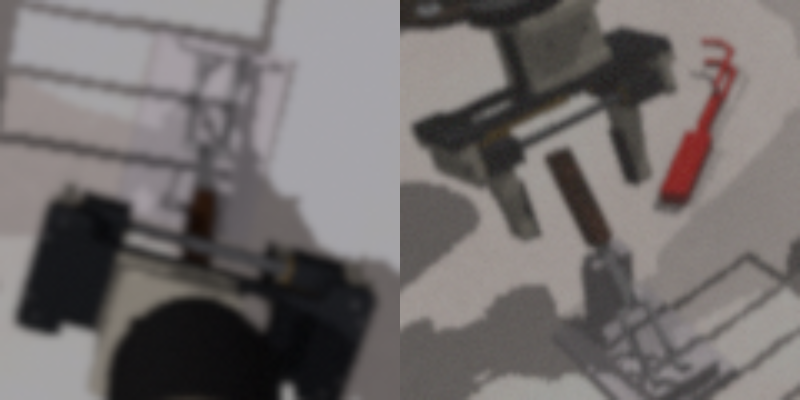

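The handle sits between the fingers, roughly centred (right crop 575,195). I'll close gently first, then firmly.

```bash
python3 -m inch '0 0 0 0 0 0 0;0 0 0 0 0 0 0;0 0 0 0 0 0 0;0 0 0 0 0 0 0;0 0 0 0 0 0 0' 8;  python3 -m inch '0 0 0 0 0 0 0;0 0 0 0 0 0 0' 60; python3 -c "
from h import *
go([.542,-.29,.009],-14.5)"
```

```text
t: 8.95
eef_pos: [0.4556, -0.2681, 0.1102]
ee_rot: [-2.719, -0.0, -1.823]
force: [-0.3, -1.0, -0.4]
width: 0.043
t: 9.2
eef_pos: [0.4555, -0.2681, 0.1101]
ee_rot: [-2.72, -0.0, -1.823]
force: [-0.3, 0.4, 1.5]
width: 0.0234
[ 0.454 -0.267  0.109]
shift cm [-0.11  0.07 -0.14] turn [ 0.   0.2 -0. ]
```

```bash
python3 -m inch '0 0 0 0 0 0 0;0 0 0 0 0 0 0;0 0 0 0 0 0 0;0 0 0 0 0 0 0' 60; python3 -m inch '0 0 0 2 0 0 0;0 0 0 4 0 0 0;0 0 0 6 0 0 0;0 0 0 8 0 0 0;0 0 0 11 0 0 0;0 0 0 11 0 0 0;0 0 0 11 0 0 0'
python3 - <<'E'
from h import *
np.set_printoptions(precision=3,suppress=True)
s=telemetry.get_state();print(s["force"],s["moment"],s["width"])
a=grab_frame("top"); g=grab_frame("scene")
for c in("top","scene"):
  for n in("lifter_grip","lifter"): print(c,n,[(np.round(r["location"],1),round(r["p"],2)) for r in pinpoint(c,n)[:3]])
im=np.hstack([cv2.resize(a["pixels"][190:310,320:440],(400,400)),cv2.resize(g["pixels"][170:310,190:330],(400,400))])
cv2.imwrite("pics/up.png",im[:,:,::-1])
o=np.array([.542,-.29,.119]);print(proj(a,o),proj(g,o))
E
```

```text
t: 9.7
eef_pos: [0.4555, -0.2681, 0.1101]
ee_rot: [-2.72, -0.0, -1.823]
force: [0.3, -0.8, -0.5]
width: 0.0155
t: 10.58
eef_pos: [0.4548, -0.2679, 0.2193]
ee_rot: [-2.721, 0.0, -1.824]
force: [0.0, -0.4, -1.5]
width: 0.0157
[ 0.023 -0.353 -1.451] [ 0.367  1.643 -0.038] 0.01568303319465672
top lifter_grip [(array([310.3, 292.1]), 0.9), (array([383.4, 277.9]), 0.76)]
top lifter [(array([256., 318.]), 0.83), (array([386.8, 243.8]), 0.64)]
scene lifter_grip [(array([242. , 216.7]), 0.8), (array([387.6, 199.3]), 0.65), (array([274.9, 241. ]), 0.59)]
scene lifter [(array([261.7, 269.8]), 0.9), (array([289.5, 206.5]), 0.64)]
[[388.273 243.27 ]] [[264.428 269.133]]
```

View pics/up.png

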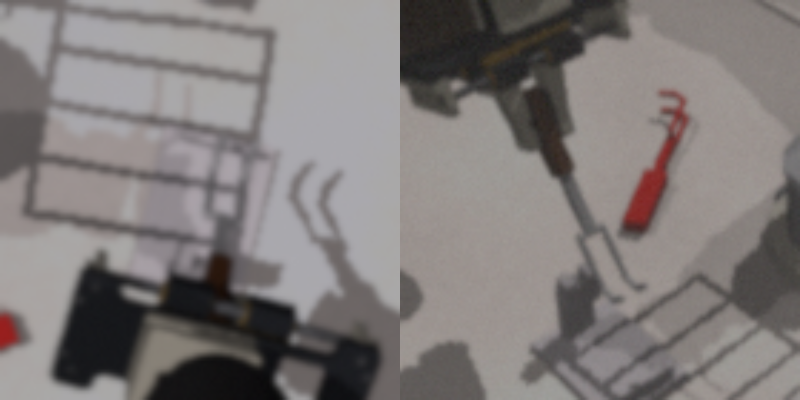

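The lifter hangs straight in the jaws and its prongs are clear of the stand (right crop 615,280). The networks and my model agree within 3 px. Next is the pre-entry position in front of the pot.

```bash
python3 -c "
from h import *
go([.521,-.01,.16],-9)"
```

```text
[0.432 0.004 0.26 ]
shift cm [-2.35 27.22  4.04] turn [0.  0.1 5.5]
```

```bash
python3 -m inch '0 0 0 3 0 0 0;0 -1 3 4 0 0 0.5;0 -2.3 6 4 0 0 1;0 -2.3 9 4 0 0 2;0 -2.3 12 4 0 0 3;0 -2.3 15 4 0 0 3;0 -2.3 18 4 0 0 4;0 -2.3 21 4 0 0 5;0 -2.3 24 4 0 0 5.5;0 -2.3 27.2 4 0 0 5.5;0 -2.3 27.2 4 0 0 5.5;0 -2.3 27.2 4 0 0 5.5'
python3 - <<'E'
from h import *
np.set_printoptions(precision=3,suppress=True)
a=grab_frame("top"); g=grab_frame("scene")
for c,f in(("top",a),("scene",g)):
  for n in("lid","lifter","lifter_grip"): print(c,n,[(np.round(r["location"],1),round(r["p"],2),atz(f,r["location"],.097)[:2]) for r in pinpoint(c,n)[:3]])
go([.521,-.01,.16],-9)
im=np.hstack([cv2.resize(a["pixels"][170:290,220:340],(400,400),interpolation=2),cv2.resize(g["pixels"][190:290,290:390],(400,400),interpolation=2)])
cv2.imwrite("pics/pot.png",im[:,:,::-1])
E
```

```text
t: 12.38
eef_pos: [0.432, 0.004, 0.2591]
ee_rot: [-2.721, -0.0, -1.727]
force: [-0.5, -0.6, -1.2]
width: 0.0157
top lid [(array([278.6, 216.4]), 0.63, array([ 0.605, -0.02 ]))]
top lifter [(array([270.1, 246.6]), 0.6, array([ 0.53 , -0.001]))]
top lifter_grip [(array([258.3, 289.5]), 0.73, array([0.424, 0.026])), (array([311.9, 291.2]), 0.59, array([ 0.422, -0.106]))]
scene lid [(array([343.1, 227. ]), 0.94, array([ 0.595, -0.019]))]
scene lifter [(array([293.1, 207.9]), 0.79, array([ 0.433, -0.035])), (array([322.5, 199.3]), 0.74, array([0.477, 0.048]))]
scene lifter_grip [(array([300.1, 149.4]), 0.93, array([0.263, 0.222])), (array([271.9, 235.9]), 0.79, array([ 0.461, -0.164]))]
[0.432 0.004 0.26 ]
shift cm [-0.05  0.06  0.04] turn [0.  0.1 0. ]
```

View pics/pot.png

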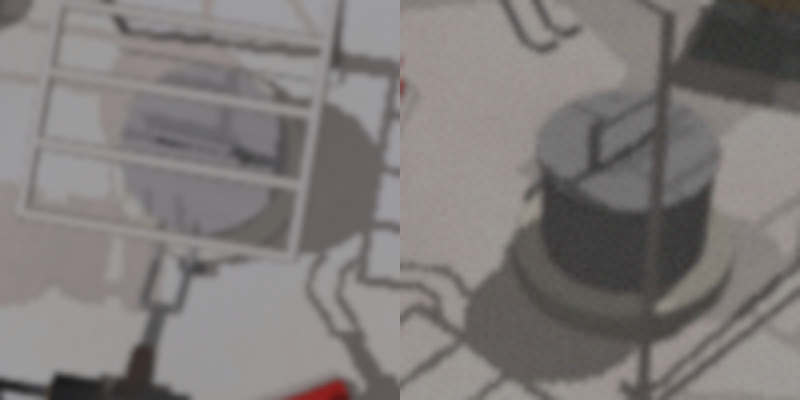

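The prongs point at the pot (left crop 165,270). The lid ellipse is centred near right crop (629,150), and its loop runs from (597,125) to (655,97). I'll work these out from pixels.

Run:
```python
from h import *
np.set_printoptions(precision=3,suppress=True)
a=grab_frame("top"); g=grab_frame("scene")
print("lid scene",atz(g,(347.2,227.5),.109),"top",atz(a,(280.6,215.6),.109))
p=atz(g,(339.3,221.3),.147);q=atz(g,(353.8,213.8),.147);d=q-p;print(p,q,np.linalg.norm(d),"bar x-yaw",np.degrees(np.arctan2(-d[0],d[1])))
# lid outlines by network
for c,f in(("top",a),("scene",g)):
    r=regions_of(c,"lid")
    if r: 
        m=r[0]["pixels"]; 
        ct,_=cv2.findContours(m.astype(np.uint8),0,1); ct=np.vstack(ct)[:,0]
        h=cv2.convexHull(ct); e=cv2.fitEllipse(h); print(c,r[0]["bbox"],e, atz(f,e[0],.108))
# predicted projections for model at guesses
for X in((.611,-.024),(.606,-.022)):
    th=np.linspace(0,2*np.pi,60); P=np.c_[X[0]+.063*np.cos(th),X[1]+.063*np.sin(th),0*th+.109]
    for c,f in(("top",a),("scene",g)):
        u=proj(f,P); print(X,c,u.min(0),u.max(0))
```

```text
lid scene [ 0.613 -0.026  0.109] top [ 0.606 -0.026  0.109]
[ 0.605 -0.056  0.147] [ 0.619 -0.006  0.147] 0.051085610978446876 bar x-yaw -15.511367207851755
top [254.8, 187.3, 306.5, 240.1] ((280.4290466308594, 214.06622314453125), (50.051170349121094, 50.899803161621094), 48.84506607055664) [ 0.61  -0.025  0.108]
scene [320.6, 210.8, 368.5, 245.2] ((346.36505126953125, 227.45010375976562), (32.143280029296875, 46.51229476928711), 91.84323120117188) [ 0.61  -0.026  0.108]
(0.611, -0.024) top [254.331 188.251] [305.462 239.098]
(0.611, -0.024) scene [323.979 212.228] [370.331 242.384]
(0.606, -0.022) top [253.463 190.237] [304.607 241.12 ]
(0.606, -0.022) scene [322.909 211.199] [369.154 241.218]
```

Run:
```python
from h import *
np.set_printoptions(precision=2,suppress=True)
a=grab_frame("top"); g=grab_frame("scene")
for X in([.521,-.01,.16],[.61,-.025,.145]): print(X,"top",proj(a,X),"scene",proj(g,X), "topcrop",(proj(a,X)[0]-[220,170])/.3,"scenecrop",(proj(g,X)[0]-[290,190])*4+[400,0])
print(tri(a,(270.1,246.6),g,(322.5,199.3)))
go([.522,-.008,.118],-11); go([.600,-.023,.118],-11)
```

```text
[0.521, -0.01, 0.16] top [[271.58 248.83]] scene [[323.48 197.34]] topcrop [171.93 262.77] scenecrop [533.93  29.37]
[0.61, -0.025, 0.145] top [[279.29 212.16]] scene [[347.23 216.66]] topcrop [197.62 140.52] scenecrop [628.93 106.65]
(array([ 0.52, -0.01,  0.15]), np.float64(0.009516839650012314))
[0.43 0.01 0.22]
shift cm [ 0.1   0.53 -4.16] turn [ 0.   0.1 -2. ]
[ 0.51 -0.01  0.22]
shift cm [ 7.9  -0.97 -4.16] turn [ 0.   0.1 -2. ]
```

```bash
python3 -m inch '0 0.1 0.5 -2 0 0 -1;0 0.1 0.5 -4 0 0 -2;0 0.1 0.5 -4 0 0 -2;0 0.1 0.5 -4 0 0 -2;0 1.6 0.2 -4 0 0 -2;0 3.2 -0.1 -4 0 0 -2;0 4.8 -0.4 -4 0 0 -2;0 5.6 -0.5 -4 0 0 -2;0 5.6 -0.5 -4 0 0 -2;0 5.6 -0.5 -4 0 0 -2'
python3 - <<'E'
from h import *
np.set_printoptions(precision=3,suppress=True)
go([.600,-.023,.118],-11);s=telemetry.get_state();print(s["force"],s["moment"])
a=grab_frame("top"); g=grab_frame("scene")
im=np.hstack([cv2.resize(a["pixels"][170:270,230:330],(400,400),interpolation=2),cv2.resize(g["pixels"][185:265,300:380],(400,400),interpolation=2)])
cv2.imwrite("pics/ent.png",im[:,:,::-1])
E
```

```text
t: 14.32
eef_pos: [0.4878, -0.0011, 0.2195]
ee_rot: [-2.721, -0.0, -1.762]
force: [1.0, 0.2, -1.1]
width: 0.0159
[ 0.511 -0.006  0.218]
shift cm [ 2.34 -0.46 -0.17] turn [ 0.   0.1 -0. ]
[ 0.979  0.229 -1.14 ] [0.233 1.6   0.025]
```

View pics/ent.png

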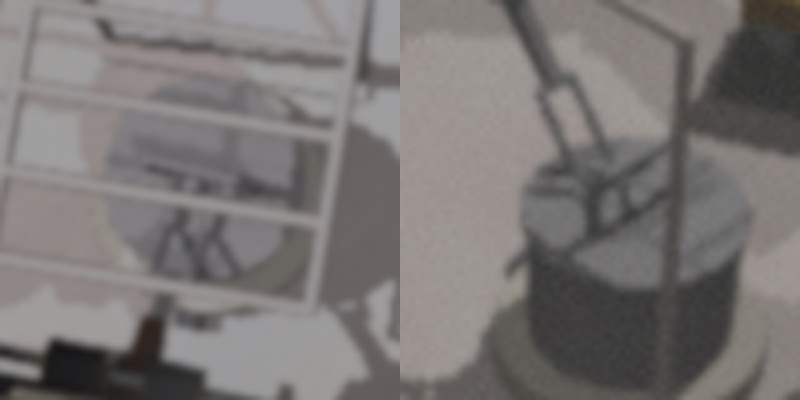

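The prongs are heading through the loop between its legs (left crop 185,185; right crop 600,190) and nothing is touching. I'll go on in, then lift slowly.

```bash
python3 -m inch '0 1 -0.2 0 0 0 0;0 2 -0.4 0 0 0 0;0 2.3 -0.5 0 0 0 0;0 2.3 -0.5 0 0 0 0;0 2.3 -0.5 0 0 0 0'; python3 -m inch '0 0 0 0.5 0 0 0;0 0 0 1 0 0 0;0 0 0 1.5 0 0 0;0 0 0 1.7 0 0 0;0 0 0 1.7 0 0 0'; python3 -m inch '0 0 0 0.3 0 0 0;0 0 0 0.6 0 0 0;0 0 0 0.9 0 0 0;0 0 0 0.9 0 0 0'; python3 -c "
from h import *
s=telemetry.get_state();print(s['force'],s['moment']);go([.600,-.023,.145],-11)"
```

```text
t: 15.05
eef_pos: [0.5107, -0.0062, 0.2193]
ee_rot: [-2.721, -0.0, -1.762]
force: [1.0, -0.3, -0.3]
width: 0.0162
t: 15.68
eef_pos: [0.5107, -0.0061, 0.2366]
ee_rot: [-2.721, 0.0, -1.762]
force: [-0.2, -0.9, -1.6]
width: 0.0153
t: 16.18
eef_pos: [0.5106, -0.0061, 0.2455]
ee_rot: [-2.721, 0.0, -1.762]
force: [-0.5, 0.3, -4.0]
width: 0.0155
[-0.51750661  0.34752339 -4.00394111] [0.45953553 2.37462685 0.03109319]
[ 0.511 -0.006  0.245]
shift cm [ 0.06  0.04 -0.07] turn [ 0.   0.1 -0. ]
```

```bash
python3 -m inch '0 0 0 0.3 0 0 0;0 0 0 0.6 0 0 0;0 0 0 0.9 0 0 0;0 0 0 0.9 0 0 0;0 0 0 0.9 0 0 0'
python3 - <<'E'
from h import *
np.set_printoptions(precision=3,suppress=True)
s=telemetry.get_state();print(s["force"],s["moment"])
a=grab_frame("top"); g=grab_frame("scene")
for c in("top","scene"):
  for n in("lid","lifter"): print(c,n,[(np.round(r["location"],1),round(r["p"],2)) for r in pinpoint(c,n)[:3]])
im=np.hstack([cv2.resize(a["pixels"][170:270,230:330],(400,400),interpolation=2),cv2.resize(g["pixels"][185:265,300:380],(400,400),interpolation=2)])
cv2.imwrite("pics/lift.png",im[:,:,::-1])
E
```

```text
t: 16.8
eef_pos: [0.5106, -0.0061, 0.2545]
ee_rot: [-2.721, 0.0, -1.762]
force: [-0.7, 0.7, -4.4]
width: 0.0156
[-0.657  0.693 -4.384] [ 0.42   2.447 -0.041]
top lid [(array([277.9, 215. ]), 0.87), (array([269.4, 252.1]), 0.38)]
top lifter [(array([274.4, 212.3]), 0.71), (array([258.3, 318.7]), 0.64)]
scene lid [(array([345.6, 224.4]), 0.8)]
scene lifter [(array([344.3, 211.7]), 0.76), (array([266.1, 299.9]), 0.71), (array([292.2, 208.9]), 0.65)]
```

View pics/lift.png

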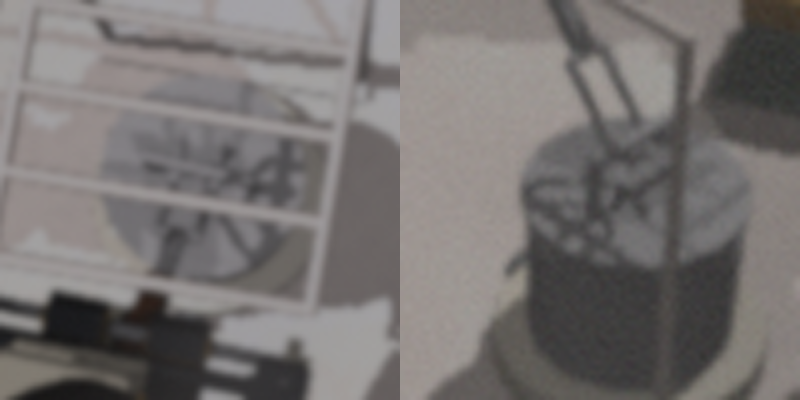

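The lid is up: its front edge rose from crop row 140 to 115 and the wrist carries about 3 N. I'll retreat from under the rack slowly, then carry it to the left.

```bash
python3 -m inch '0 0 0 0.2 0 0 0;0 -0.3 0.05 0.4 0 0 0;0 -0.9 0.2 0.4 0 0 0;0 -1.7 0.3 0.4 0 0 0;0 -2.6 0.5 0.5 0 0 0;0 -3.5 0.7 0.8 0 0 0;0 -4.4 0.8 1.2 0 0 0;0 -5.1 0.95 1.7 0 0 0;0 -5.5 1 2.1 0 0 0;0 -5.7 1 2.3 0 0 0;0 -5.7 1 2.3 0 0 0'
python3 - <<'E'
from h import *
np.set_printoptions(precision=3,suppress=True)
s=telemetry.get_state();print(s["force"],s["moment"],s["q"])
a=grab_frame("top"); g=grab_frame("scene")
R=[[r["location"] for r in pinpoint(c,"rest")[:1]] for c in("top","scene")]
print(R, [atz(f,r[0],0)[:2] for f,r in zip((a,g),R) if r])
for c,f in(("top",a),("scene",g)): print(c,[(np.round(r["location"],1),round(r["p"],2)) for r in pinpoint(c,"lid")[:2]])
# block top by color contour
for c,f,b in(("top",a,(130,190,200,270)),("scene",g,(350,150,430,220))):
    im=f["pixels"][b[1]:b[3],b[0]:b[2]].astype(int); m=((im[:,:,0]-im[:,:,2]>35)).astype(np.uint8)
    ct,_=cv2.findContours(m,0,1); k=max(ct,key=cv2.contourArea); k=k+np.array([b[0],b[1]]); e=cv2.minAreaRect(k); print(c,cv2.contourArea(k),e,cv2.boundingRect(k)); 
    if c=="top": 
        for z in(.065,.08,.09):
            P=[atz(f,x,z) for x in cv2.boxPoints(e)]; print(z,np.mean(P,0),[round(np.linalg.norm(P[i]-P[i-1]),4) for i in range(4)])
go([.557,.283,.18],0)
E
```

```text
t: 18.48
eef_pos: [0.4537, 0.004, 0.2776]
ee_rot: [-2.721, 0.0, -1.762]
force: [0.6, -0.7, -4.8]
width: 0.0158
[ 0.622 -0.693 -4.779] [0.414 2.387 0.008] [ 0.719 -0.337 -0.821  0.436 -0.868  0.412]
[[[167.5, 231.7]], [[385.5, 199.7]]] [array([0.57 , 0.285]), array([0.569, 0.27 ])]
top [(array([275.9, 236.9]), 0.83), (array([168.9, 233.1]), 0.35)]
scene [(array([326.3, 209.3]), 0.61)]
top 1605.5 ((159.8038330078125, 230.78077697753906), (41.572547912597656, 42.01107406616211), 74.74488067626953) (136, 206, 48, 50)
0.065 [0.567 0.287 0.065] [np.float64(0.1083), np.float64(0.1102), np.float64(0.1077), np.float64(0.1093)]
0.08 [0.566 0.283 0.08 ] [np.float64(0.1071), np.float64(0.109), np.float64(0.1065), np.float64(0.1081)]
0.09 [0.565 0.28  0.09 ] [np.float64(0.1063), np.float64(0.1082), np.float64(0.1057), np.float64(0.1073)]
scene 472.5 ((385.4706115722656, 176.11766052246094), (28.134132385253906, 20.372989654541016), 14.03624439239502) (370, 166, 30, 24)
[0.467 0.283 0.28 ]
shift cm [ 1.3  27.92  0.26] turn [ 0.   0.1 11. ]
```

```bash
python3 -m inch '0 0 0.3 0 0 0 0;0 0 1 0 0 0 0;0 0.1 2 0 0 0 0.5;0 0.2 3.5 0 0 0 1;0 0.3 5.2 0 0 0 2;0 0.4 7 0 0 0 3;0 0.5 8.8 0 0 0 4;0 0.6 10.6 0 0 0 5;0 0.7 12.2 0 0 0 6;0 0.8 13.4 0 0 0 6;0 0.8 14.2 0 0 0 6;0 0.8 14.5 0 0 0 6';python3 -c "
from h import *
go([.556,.283,.18],0);s=telemetry.get_state();print(s['force'],s['moment'])"
```

```text
t: 20.27
eef_pos: [0.4616, 0.1491, 0.2771]
ee_rot: [-2.722, -0.001, -1.658]
force: [0.6, 0.2, -5.7]
width: 0.0155
[0.466 0.283 0.28 ]
shift cm [ 0.4  13.39  0.27] turn [0.  0.1 5. ]
[ 0.59525168  0.17499983 -5.65283959] [ 0.22107079  2.39543698 -0.00925589]
```

```bash
python3 -m inch '0 0 0.3 0 0 0 0;0 0 1 0 0 0 0;0 0.1 2.2 0 0 0 1;0 0.2 3.8 0 0 0 1.5;0 0.3 5.5 0 0 0 2;0 0.3 7.3 0 0 0 3;0 0.4 9.1 0 0 0 4;0 0.4 10.8 0 0 0 5;0 0.4 12.2 0 0 0 5;0 0.4 13 0 0 0 5;0 0.4 13.4 0 0 0 5;0 0.4 13.4 0 0 0 5';python3 - <<'E'
from h import *
np.set_printoptions(precision=3,suppress=True)
go([.556,.283,.18],0);s=telemetry.get_state();print(s['force'],s['moment'])
a=grab_frame("top"); g=grab_frame("scene")
L=[pinpoint(c,"lid")[:1] for c in("top","scene")]; print([(l[0]["location"],l[0]["p"]) for l in L if l])
if L[0]: print("top@.137",atz(a,L[0][0]["location"],.137))
if L[0] and L[1]: print(tri(a,L[0][0]["location"],g,L[1][0]["location"]))
for c,f in(("top",a),("scene",g)):
    r=regions_of(c,"lid")
    if r:
        ct,_=cv2.findContours(r[0]["pixels"].astype(np.uint8),0,1); e=cv2.fitEllipse(cv2.convexHull(np.vstack(ct)[:,0])); print(c,r[0]["bbox"],e,atz(f,e[0],.148))
th=np.linspace(0,2*np.pi,60)
for z in(.144,.149,.154):
    P=np.c_[.566+.063*np.cos(th),.283+.063*np.sin(th),0*th+z]; print(z,[(proj(f,P).min(0),proj(f,P).max(0)) for f in(a,g)])
E
```

```text
t: 21.78
eef_pos: [0.4656, 0.283, 0.277]
ee_rot: [-2.722, -0.001, -1.571]
force: [-0.6, 1.0, -4.8]
width: 0.0156
[0.466 0.283 0.28 ]
shift cm [ 0.   -0.    0.28] turn [ 0.1  0.1 -0. ]
[-0.603  0.972 -4.846] [-0.079  2.443  0.01 ]
[([153.6, 227.9], 0.93), ([389.7, 161.2], 0.71)]
top@.137 [0.568 0.282 0.137]
(array([0.566, 0.279, 0.142]), np.float64(0.002966351678345187))
top [130.4, 203.9, 182.0, 256.5] ((152.6827850341797, 228.35459899902344), (50.118343353271484, 51.61423873901367), 24.220767974853516) [0.565 0.28  0.148]
scene [368.8, 142.8, 413.2, 174.9] ((392.01611328125, 158.40660095214844), (28.40651512145996, 40.761165618896484), 89.36432647705078) [0.567 0.287 0.148]
0.144 [(array([127.013, 202.437]), array([177.576, 254.234])), (array([370.319, 148.802]), array([411.626, 171.845]))]
0.149 [(array([126.309, 202.146]), array([177.052, 254.136])), (array([370.437, 147.448]), array([411.822, 170.456]))]
0.154 [(array([125.6  , 201.852]), array([176.523, 254.037])), (array([370.555, 146.089]), array([412.019, 169.062]))]
```

```bash
python3 -m inch '0 0 0 -0.4 0 0 0;0 0 0 -1.1 0 0 0;0 0 0 -1.9 0 0 0;0 0 0 -2.7 0 0 0;0 0 0 -3.3 0 0 0;0 0 0 -3.8 0 0 0;0 0 0 -4.1 0 0 0;0 0 0 -4.2 0 0 0;0 0 0 -4.2 0 0 0' | egrep 'pos|force'
for i in 1 2; do python3 -m inch '0 0 0 -0.1 0 0 0;0 0 0 -0.2 0 0 0;0 0 0 -0.3 0 0 0;0 0 0 -0.4 0 0 0;0 0 0 -0.5 0 0 0' | egrep 'pos|force'; done
```

```text
eef_pos: [0.4657, 0.2829, 0.2353]
force: [-0.2, 0.3, -4.8]
eef_pos: [0.4657, 0.2829, 0.2302]
force: [0.3, -0.2, -4.5]
eef_pos: [0.4657, 0.2829, 0.2252]
force: [0.1, -0.9, -4.3]
```

```bash
for i in 1 2 3; do python3 -m inch '0 0 0 -0.1 0 0 0;0 0 0 -0.2 0 0 0;0 0 0 -0.3 0 0 0;0 0 0 -0.4 0 0 0' | egrep 'pos|force'; python3 -c "
from station import telemetry
print(telemetry.get_state()['moment'])"; done
```

```text
eef_pos: [0.466, 0.2833, 0.2217]
force: [-0.4, -0.3, -0.7]
[-0.06536528  1.62820286 -0.03995948]
eef_pos: [0.466, 0.2833, 0.2176]
force: [0.1, 0.1, -1.1]
[-0.06014029  1.60272722 -0.00187478]
eef_pos: [0.4659, 0.2833, 0.2136]
force: [-0.1, 0.8, -0.8]
[-0.02784071  1.62552149 -0.01482714]
```

```bash
python3 -m inch '0 0 0 -0.3 0 0 0;0 0 0 -0.6 0 0 0;0 0 0 -0.8 0 0 0;0 0 0 -0.8 0 0 0' | egrep 'pos|force'; python3 -m inch '0 -0.5 0 0 0 0 0;0 -1 0 0 0 0 0;0 -1.5 0 0 0 0 0;0 -1.5 0 0 0 0 0' | egrep 'pos|force'
python3 - <<'E'
from h import *
np.set_printoptions(precision=3,suppress=True)
s=telemetry.get_state();print(s['moment'])
a=grab_frame("top"); g=grab_frame("scene")
L=[pinpoint(c,"lid")[:1] for c in("top","scene")]; print([atz(f,l[0]["location"],.081)[:2] for l,f in zip(L,(a,g)) if l])
im=np.hstack([cv2.resize(a["pixels"][190:270,110:190],(400,400),interpolation=2),cv2.resize(g["pixels"][130:210,350:430],(400,400),interpolation=2)])
cv2.imwrite("pics/down.png",im[:,:,::-1])
E
```

```text
eef_pos: [0.4659, 0.2832, 0.2053]
force: [-0.8, 0.5, -1.2]
eef_pos: [0.4506, 0.2833, 0.2055]
force: [0.3, -0.7, -1.3]
[-0.039  1.61   0.012]
[array([0.567, 0.286]), array([0.551, 0.289])]
```

View pics/down.png

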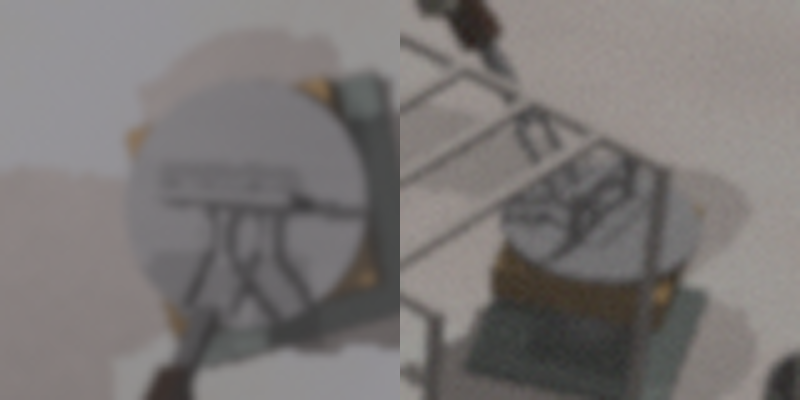

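The lid lies flat, with the block's four corners showing evenly around it (left crop 138,140; 315,90; 365,270; 180,320). The prongs are sliding out under the bar with no force on them. I'll keep withdrawing.

```bash
python3 -m inch '0 -0.8 0 0 0 0 0;0 -1.6 0 0 0 0 0;0 -2.4 0 0 0 0 0;0 -3.2 0 0 0 0 0;0 -4 0 0 0 0 0;0 -5 0 0.5 0 0 0;0 -5.5 0 2 0 0 0;0 -5.5 0 4 0 0 0;0 -5.5 0 6 0 0 0;0 -5.5 0 7 0 0 0;0 -5.5 0 7 0 0 0' | egrep 'pos|force'
python3 - <<'E'
from h import *
R=Ro.from_euler("xyz",[-2.72,0,-1.823]).as_matrix(); s=telemetry.get_state()
print((np.array([.455,-.268,.2193])-s["eef_pos"])*100, np.degrees(Ro.from_matrix(R@Ro.from_euler("xyz",s["ee_rot"]).as_matrix().T).as_rotvec()),s["q"])
a=grab_frame("top")
L=pinpoint("top","lid")[:1]; print([atz(a,l["location"],.081)[:2] for l in L])
E
```

```text
eef_pos: [0.3958, 0.2836, 0.2758]
force: [-0.1, 0.0, -1.5]
[  5.92436783 -55.1637608   -5.65336677] [ -0.08805034  -0.01683008 -14.48181019] [ 1.3334623  -0.18307813 -0.74709516  0.50438704 -0.96380296 -0.0453926 ]
[array([0.57061651, 0.27805825])]
```

```bash
python3 -m inch '0 1 -3 0 0 0 -1;0 2 -7 0 0 0 -2;0 2.5 -11 0 0 0 -3;0 2.5 -15 0 0 0 -4;0 2.5 -19 0 0 0 -5;0 2.5 -23 0 0 0 -6;0 2.5 -27 0 0 0 -7;0 2.5 -31 0 0 0 -8;0 2.5 -34 0 0 0 -9;0 2.5 -37 0 0 0 -10;0 2.5 -38 0 0 0 -10' | egrep 'pos|force'
python3 - <<'E'
from h import *
R=Ro.from_euler("xyz",[-2.72,0,-1.823]).as_matrix(); s=telemetry.get_state()
print((np.array([.455,-.268,.2193])-s["eef_pos"])*100, np.degrees(Ro.from_matrix(R@Ro.from_euler("xyz",s["ee_rot"]).as_matrix().T).as_rotvec()))
E
```

```text
eef_pos: [0.4198, -0.0989, 0.2735]
force: [-0.8, 0.0, -1.0]
[  3.52251501 -16.90602456  -5.42210241] [ 0.04925485 -0.18166746 -4.29144617]
```

```bash
python3 -m inch '0 0 -3 0 0 0 -1;0 1 -7 0 0 0 -2;0 2 -11 0 0 0 -3;0 3.5 -14 0 0 0 -4.3;0 3.5 -16.4 -1 0 0 -4.3;0 3.5 -16.9 -3 0 0 -4.3;0 3.5 -16.9 -5.4 0 0 -4.3;0 3.5 -16.9 -5.4 0 0 -4.3;0 3.5 -16.9 -5.4 0 0 -4.3' | egrep 'pos|force'
python3 - <<'E'
from h import *
R=Ro.from_euler("xyz",[-2.72,0,-1.823]).as_matrix(); s=telemetry.get_state()
print((np.array([.4555,-.2681,.1101])-s["eef_pos"])*100, np.degrees(Ro.from_matrix(R@Ro.from_euler("xyz",s["ee_rot"]).as_matrix().T).as_rotvec()),s["moment"])
a=grab_frame("top"); g=grab_frame("scene")
for c in("top","scene"):
  for n in("lifter_grip","lifter"): print(c,n,[(np.round(r["location"],1),round(r["p"],2)) for r in pinpoint(c,n)[:3]])
E
```

```text
eef_pos: [0.455, -0.268, 0.22]
force: [0.4, -0.2, -1.3]
[ 5.11835991e-02 -5.94343258e-03 -1.09859236e+01] [ 0.06644476 -0.1965123  -0.00482942] [ 0.37508537  1.47213159 -0.0163813 ]
top lifter_grip [(array([382.9, 277.8]), 0.63), (array([310.4, 292.5]), 0.59)]
top lifter [(array([255.9, 315. ]), 0.84), (array([387.6, 242.9]), 0.58)]
scene lifter_grip [(array([240.5, 215. ]), 0.76), (array([270.8, 240. ]), 0.64)]
scene lifter [(array([262.6, 266.3]), 0.84), (array([289.6, 207.8]), 0.52)]
```

Run:
```python
from h import *
old=cv2.imread("pics/up.png"); a=grab_frame("top"); g=grab_frame("scene")
new=np.hstack([cv2.resize(a["pixels"][190:310,320:440],(400,400)),cv2.resize(g["pixels"][170:310,190:330],(400,400))])[:,:,::-1].copy()
for nm,(x0,y0,x1,y1),k in(("top fork",(205,140,250,250),3.33),("scene handle",(525,90,580,180),2.86),("scene fork",(560,215,655,310),2.86)):
    t=old[y0:y1,x0:x1]; w=new[y0-20:y1+20,x0-20:x1+20]; r=cv2.matchTemplate(w,t,cv2.TM_CCOEFF_NORMED); _,v,_,l=cv2.minMaxLoc(r); print(nm,v,(np.array(l)-20)/k,"px")
for i in range(5): print(telemetry.get_state()["moment"])
```

```text
top fork 0.9983380436897278 [0. 0.] px
scene handle 0.9976732134819031 [ 0.         -0.34965035] px
scene fork 0.9946022629737854 [0. 0.] px
[ 0.36765483  1.57619059 -0.03564095]
[ 0.36765483  1.57619059 -0.03564095]
[ 0.36765483  1.57619059 -0.03564095]
[ 0.36765483  1.57619059 -0.03564095]
[ 0.36765483  1.57619059 -0.03564095]
```

The lifter hasn't shifted in the grip: the picture matches the one taken after lift-out to within 0.4 px. I'll lower it straight back.

```bash
python3 -m inch '0 0 0 -2 0 0 0;0 0 0 -4 0 0 0;0 0 0 -6 0 0 0;0 0 0 -7.5 0 0 0;0 0 0 -9 0 0 0;0 0 0 -10 0 0 0;0 0 0 -10.5 0 0 0;0 0 0 -10.8 0 0 0;0 0 0 -10.8 0 0 0' | egrep 'pos|force'; python3 -m inch '0 0 0 -0.1 0 0 0;0 0 0 -0.2 0 0 0;0 0 0 -0.2 0 0 0'| egrep 'pos|force'
```

```text
eef_pos: [0.455, -0.2679, 0.1121]
force: [0.6, -0.2, -1.0]
eef_pos: [0.4554, -0.268, 0.1104]
force: [-0.2, -0.1, -0.7]
```

```bash
python3 -m inch '0.3 0 0 0 0 0 0;0.5 0 0 0 0 0 0;0.8 0 0 0 0 0 0;1 0 0 0 0 0 0;1 0 0 0 0 0 0;1 0 0 0 0 0 0' | egrep 'width|force'; python3 -m inch '1 -0.7 0.2 1.5 0 0 0;1 -1.4 0.4 4 0 0 0;1 -2 0.5 7 0 0 0;1 -3 0.7 11 0 0 0;1 -4 1 15 0 0 0;1 -4 1 15 0 0 0;1 -4 1 15 0 0 0;1 -4 1 15 0 0 0'| egrep 't:|pos|force|width'
python3 - <<'E'
from h import *
np.set_printoptions(precision=3,suppress=True)
a=grab_frame("top"); g=grab_frame("scene")
old=cv2.imread("pics/pre.png"); new=np.hstack([cv2.resize(a["pixels"][180:340,300:460],(400,400)),cv2.resize(g["pixels"][170:330,180:340],(400,400))])[:,:,::-1].copy()
for nm,(x0,y0,x1,y1) in(("top",(185,215,215,285)),("scene handle",(535,155,585,240)),("scene fork",(590,260,670,345))):
    t=old[y0:y1,x0:x1]; w=new[y0-15:y1+15,x0-15:x1+15]; r=cv2.matchTemplate(w,t,cv2.TM_CCOEFF_NORMED); _,v,_,l=cv2.minMaxLoc(r); print(nm,v,(np.array(l)-15)/2.5)
L=[pinpoint(c,"lid")[:1] for c in("top","scene")]; print("lid",[(atz(f,l[0]["location"],.081)[:2],l[0]["p"]) for l,f in zip(L,(a,g)) if l])
for c,f in(("top",a),("scene",g)):
    r=regions_of(c,"lid")
    if r:
        ct,_=cv2.findContours(r[0]["pixels"].astype(np.uint8),0,1); e=cv2.fitEllipse(cv2.convexHull(np.vstack(ct)[:,0])); print(c,e,atz(f,e[0],.092))
for n,p in(("iron",(.536,-.556)),("mug",(.761,.232)),("pinbox",(.763,-.256))):
    print(n,[np.round(r["location"]) for c in("top","scene") for r in pinpoint(c,n)[:1]])
E
```

```text
force: [0.2, 0.3, -0.4]
width: 0.0701
t: 34.78
eef_pos: [0.4149, -0.2579, 0.259]
ee_rot: [-2.723, -0.002, -1.823]
force: [0.2, -1.0, -0.8]
width: 0.0877
top 0.9898569583892822 [-0.8 -0.4]
scene handle 0.9947032928466797 [0.8 0. ]
scene fork 0.9523658752441406 [0. 0.]
lid [(array([0.576, 0.278]), 0.92), (array([0.561, 0.272]), 0.82)]
top ((158.73062133789062, 230.19947814941406), (48.475040435791016, 50.15092849731445), 30.332992553710938) [0.566 0.282 0.092]
scene ((390.5326843261719, 174.0817108154297), (24.939411163330078, 39.8543586730957), 92.05943298339844) [0.569 0.285 0.092]
iron [array([482., 251.]), array([191., 365.])]
mug [array([192., 160.]), array([432., 232.])]
pinbox [array([369., 166.]), array([344., 332.])]
```

Every check agrees, so I'm handing in the job.

```bash
python3 -c "
from station import arm
print(arm.job_done())"
```

```text
the job is handed in; nothing more can be done
None
```

I moved the lid onto the pressing block with the dark-handled lifter, put the lifter back in its stand and handed the job in at about 35 s of the 72 s allowed. No verdict came back.

**What changed from the plan:** A tool lean of 40° was out of reach at the stand and the pot. I gripped the handle with the tool leaning 24° instead, and the lifter itself stayed at its own 40°.

**Last checks:**
- **Lid:** its outline is centred at (0.566, 0.282) in the top view and (0.569, 0.285) in the scene view. The block's middle is at about (0.566, 0.283), with its top near 80 mm. I judged the lid flat by eye from the picture and did not measure its angle.
- **Setting down:** the force readings, taken about every 4 mm on the way down, showed only the lid's weight of about 3 N coming off.
- **Lifter:** it is back within 1 pixel of its starting picture.
- **Iron, mug and pin box:** the networks' points moved 0 to 5 pixels from the start, most for the mug, which I took as detection noise because nothing went near them.
- **Gripper:** open and about 15 cm above the lifter, touching nothing.

**What disagreed:** the networks' direct point estimates for the lid scattered by up to about 12 mm from that centre. I relied on the outlines and the picture, which agree with each other.

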